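# Close the classroom leaf press

### The job

Close the leaf press: take the pressing board with the two holes out of the rack, lay it flat on the table with its wooden grip uppermost and let go, then take it by the grip and lower it over the press's two pins until it lies flush on the cork bed, then swing the steel clamp lever all the way down over it. Leave the other things where they are.

Things in the scene. Friction and masses are not known exactly. Their poses are not given: they have to be found in the camera images.
- board: loose plywood pressing board, 110 (x) x 150 (y) x 12 mm, 0.3 kg, grip on its upper face; two 15 mm through holes at x = 0, y = +58 and -58 mm. Origin: centre of the underside; z points to the grip side. At first it stands on edge in the rack, its x down (edge x = -55 mm uppermost), z level, away from the robot, leaning up to 4 degrees. It fits the pins either way round (half a turn).
- board_grip (a point): top centre of the board's wooden block grip, 50 mm above the underside; the block is 22 (board x) x 70 (board y) mm and stands 38 mm proud of the board; axes as the board
- press: leaf press, fixed: wooden base 230 (x) x 200 (y) x 20 mm. Origin: centre of its underside. At x = -95, y = +50 mm stands the grey clamp head, 70 mm high, 33 (y) x 30 (x) mm, the clamp lever between its cheeks.
- bed (a point): centre of the cork bed's top (110 x 150 mm), 28 mm above the table; axes as the press. Two upright steel pins, 12 mm thick, chamfered tops 34 mm above the bed, stand at x = 0, 116 mm apart along y. Their bar is adjustable: the pair's middle sits anywhere from -10 to +10 mm along y and is not reported, so find it by touch or by eye.
- clamp (a joint): the clamp lever's angle, rad: 0 = lever straight up, about 1.57 = fully down, level, lying along the press's +x over the board; from -0.3 it leans away from the bed. Stiff hinge, stays where it is left; about 2 N at the tip turns it. The steel bar is 12 x 14 mm, 70 mm long from its pivot, with a 6 mm rubber pad on its bed side near the tip.
- clamp_pivot (a point): the lever's pivot, at x = -95, y = +50, z = 53 mm of the press; axes as the press
- clamp_tip (a point): the free end of the clamp lever, 70 mm from the pivot
- rack: the fixed wooden rack: base 180 (x) x 150 (y) x 12 mm with three slots between pairs of 10 mm dowel posts whose tops are 52 mm above the table; slots at x = -62, 0 and +62 mm, running along y. The pressing board stands in the middle slot (14.5 mm wide). Origin: centre of the underside.
- spare1: bystander: plain board 9 x 130 x 60 mm high, standing in the rack's slot nearest the robot; origin at the underside's centre
- spare2: bystander: grey board 9 x 120 x 56 mm high, standing in the rack's farthest slot; origin at the underside's centre
- water: bystander: clear bottle with red cap, 72 mm wide, 210 mm high; origin under its centre
- dye: bystander: small amber bottle, 32 mm wide, 75 mm high; origin under its centre
- mug: bystander: white mug, 84 mm wide, 95 mm high; origin under its centre
- dish: bystander: white plate, 220 mm wide, 22 mm high; origin under its centre
- tub: bystander: white tub, 68 mm wide, 120 mm high; origin under its centre
Mind the look-alikes: they are no part of the job. What is shaped like the board but purple or yellow is not meant.

How it is judged:
On the way, in this order (a step that is already met when the one before it is completed fails the run):
1. the board has been laid flat on the table, grip uppermost, and let go (height (world z) of board below 0.006 m and angle between board's own z axis and vertical below 0.06 rad and contact force between the fingers and board below 0.2 N), for 0.2 s.
2. the board lies flush on the bed over both pins, grip uppermost, while the clamp lever is still up (z of board in the frame of press between 0.024 and 0.031 m and x of board in the frame of press between -0.008 and 0.008 m and y of board in the frame of press between -0.016 and 0.016 m and angle between the z axis of board and the z axis of press, either way round below 0.035 rad and angle between the y axis of board and the y axis of press, either way round below 0.06 rad and angle between board's own z axis and vertical below 0.05 rad and value of joint clamp below 0.7 rad), for 0.2 s.
3. the clamp lever is swung fully down (value of joint clamp above 1.47 rad), for 0.2 s.
At the end, for the whole second after the job is handed in: the board lies at rest, grip uppermost, flush on the cork bed with both pins through its holes (underside within 3 mm of the bed's top, level within 2 degrees, square to the press), and the clamp lever is down over it, within 0.1 rad of its stop (z of board in the frame of press between 0.024 and 0.031 m and x of board in the frame of press between -0.008 and 0.008 m and y of board in the frame of press between -0.016 and 0.016 m and angle between the z axis of board and the z axis of press, either way round below 0.035 rad and angle between the y axis of board and the y axis of press, either way round below 0.06 rad and angle between board's own z axis and vertical below 0.05 rad and value of joint clamp above 1.47 rad and linear speed of board below 0.02 m/s); the robot touches nothing.
It fails at once if another thing (bottle, small bottle, mug, plate, tub or spare board) is moved by more than 40 mm (distance of any of water, dye, mug, dish, tub, spare1, spare2 from where it was at the start of the episode above 0.04 m).
It also fails if it takes over 72 s, if anything falls off the work surface, if the arm or the gripper's body presses on something with over 40 N, if the wrist force passes 120 N, or if a joint passes its speed limit or range.

### The arm

A 7-joint arm with a two-finger parallel gripper is mounted at the origin on the work surface. World frame = base frame: x ahead of the robot, y to its left, z up, the work surface at z = 0. Lengths are in m, angles in rad, forces in N, time in s.
With the tool pointing down it reaches from about 0.425 to 0.95 m from the base axis. Payload 4.7 kg.
Tool frame: the origin (TCP) lies midway between the tips of the shut fingers; the grasp point (between the pads) lies 19 mm behind it; z points along the fingers, y is the line along which they close (so a half turn about z gives the same grasp; the last joint's range is limited). The gripper opens to 87 mm and grips with 3 to 60 N. Pads are 19 mm wide; open, the fingers measure 117 mm over their backs; the gripper's body (75 mm by 190 mm) begins 51 mm behind the grasp point.
Start: joints at [-1.204, 0.469, -0.049, 1.532, 0.024, 1.141, -0.082], TCP at [0.26, 0.623, 0.223] pointing down, gripper open.
Joint ranges: [-2.59, 2.59], [-0.33, 1.99], [-1.39, 1.29], [0.1, 2.45], [-1.04, 4.18], [0.21, 1.99], [-2.66, 2.66]. Speed limits (rad/s): [2.57, 2.57, 3.14, 3.14, 3.14, 3.14, 3.14].

### API

Orientations are given as a 3x3 rotation matrix whose columns are the frame's x, y, z axes.
In Python, from rig import * gives the robot as it stands.
- The arm moves only by the tool arm_command, never from a script. Its argument "steps" is a list of rows, each a list of 4 numbers: the shift along the tool's x, y, z in m, then the turn about the tool's z in degrees. In form: [[dx, dy, dz, roll], ...]. A call has 1 to 10 rows; each row shifts and turns the commanded pose from where the row before left it, along the tool's axes as they then stand; what a row does not reach is not made up. A row lasts 1/10 s, in which the tool goes at most 50 mm and 8.59 degrees, less where a joint would pass 70% of its speed; a pose out of reach is approached as far as the arm can. A call with a gripper value outside its range is refused whole. "hand" is the closure, from -1 (fully open) to 1 (shut), set as the call begins (left out, the last holds). The fingers move at their own pace and stop on an object; "grip_force" is the grip in N (left out, the last holds). Time passes only in rows, so rows that do not move let the fingers close. It gives the time, the measured TCP pose, the force, the opening and the grip force at its end, in the units of the state.
- get_obs(): the state, without advancing time (a new reading comes with each control period).
- capture(name): name is "scene" or "top"; returns a dict with "color" (400x640x3 uint8, red, green, blue), "camera_matrix" (3x3 intrinsics, pixels), "D" ([k1, k2, p1, p2, k3] as OpenCV has them; the pictures are not rectified), "xyz" and "rotation" of the camera in the world. Camera axes: x right, y down, z forward; pixel columns grow to the right and rows downward; lengths in m; the calibration is good to about 2 mm. A picture is of the moment at which its call begins. There is no depth.
- close_job(): hands the job in; it is judged then, once.
Trained networks look in a picture, given as the dict that the camera call returned (one of the last four; its "shot" number tells which), for a name from the list of things; names that differ only in an ending like _2 or _b are one class to them, and where a whole thing is asked for, a point or a joint stands for the part that bears it (a point fixed in the world has none). Each returns a list of dicts, best first, with "p" (0 to 1); they miss things now and then, are a little off and sometimes report something else, mostly with a low value. They report only what shows in the picture. A call takes as long as a camera call. They do not tell look-alikes from the thing itself.
- trace(target, picture): "pixels" (400x640 bool, what is visible of it).
- landmark_of(target, picture): "point" ([x, y, z] in m, in world coordinates, good to about 4 mm: a listed point, or the origin of a listed thing).
The state is a dict: "time_s": time; "joints": joint angles; "qd": joint speeds; "tau": joint torques, N m; "position": TCP position; "eef_rot": TCP orientation; "contact_force": force on the tool from outside, world axes, zero at the start; "wrist_torque": the same for the moment, N m; "finger_gap": finger opening in m; "grip_force": force on a finger pad.
Only numpy, scipy, OpenCV 4.12 (cv2) and the standard library are available. Lean on these libraries where they do the work, as an engineer would, in place of code of your own. Each camera call takes 0.05 s, during which the arm holds its last target. There are 200 camera calls.

## Working session

There is one attempt and no reset: what is moved stays moved. The work goes in short steps, Python scripts to look and compute and a tool call to move; the robot and the scene stay as the last step left them, time stands still between calls to the robot, and variables do not carry over. Pictures are saved under pics/ and viewed, at most 13 in all, crops included, and the job is handed in when it is done.

Besides the shell and the picture viewer there is one more tool, called after "Emit:" as name(argument=value, ...) on one line, values as JSON. arm_command: Moves the arm, as the interface text tells. Its arguments: {"type":"object","properties":{"steps":{"type":"array","items":{"type":"array","items":{"type":"number"}}},"hand":{"type":"number"},"grip_force":{"type":"number"}},"required":["steps"]}

```bash
mkdir -p pics; ls; cat > h.py <<'E'
from rig import *
import numpy as np, cv2
def save(c,n): cv2.imwrite('pics/'+n+'.png',c['color'][:,:,::-1])
def ray(c,uv):
    p=cv2.undistortPoints(np.array(uv,float).reshape(-1,1,2),np.array(c['camera_matrix']),np.array(c['D'])).reshape(-1,2)
    d=np.c_[p,np.ones(len(p))]@np.array(c['rotation']).T
    return np.array(c['xyz']),d
def onz(c,uv,z):
    o,d=ray(c,uv); return o+d*((z-o[2])/d[:,2])[:,None]
def tri(c1,u1,c2,u2):
    o1,d1=ray(c1,[u1]);o2,d2=ray(c2,[u2]);d1=d1[0];d2=d2[0]
    s=np.linalg.lstsq(np.c_[d1,-d2],o2-o1,rcond=None)[0]
    a=o1+d1*s[0];b=o2+d2*s[1];return (a+b)/2,np.linalg.norm(a-b)
def proj(c,P):
    R=np.array(c['rotation']);t=-R.T@np.array(c['xyz'])
    return cv2.projectPoints(np.array(P,float).reshape(-1,1,3),cv2.Rodrigues(R.T)[0],t,np.array(c['camera_matrix']),np.array(c['D']))[0].reshape(-1,2)
E
python3 - <<'E'
from h import *
np.set_printoptions(precision=4,suppress=True)
for n in('scene','top'):
    c=capture(n);save(c,n+'0');print(n,c['xyz'],np.array(c['rotation']).tolist())
    for t in ['board','board_grip','press','bed','clamp_pivot','clamp_tip','rack','spare1','spare2','water','dye','mug','dish','tub']:
        print(t,[(np.round(r['point'],3).tolist(),round(r['p'],2)) for r in landmark_of(t,c)][:3])
print(get_obs())
E
```

```text
pics
scene [ 1.3134 -0.1898  0.8074] [[0.3958281752516503, 0.5948873228404874, -0.6995921160223478], [0.9182747746559868, -0.24846710913051423, 0.308278338374304], [0.00956524476663151, -0.7644430448398382, -0.644620304744236]]
board [([0.306, 0.255, 0.05], 0.94), ([0.382, 0.003, 0.052], 0.93), ([0.554, 0.255, 0.07], 0.58)]
board_grip [([0.308, 0.26, -0.001], 0.62), ([0.383, 0.001, -0.003], 0.62), ([0.604, 0.243, 0.065], 0.56)]
press [([0.558, -0.274, 0.001], 0.83)]
bed [([0.555, -0.274, 0.032], 0.66), ([0.755, 0.005, 0.002], 0.27)]
clamp_pivot [([0.758, 0.007, 0.002], 0.67)]
clamp_tip [([0.405, 0.58, 0.001], 0.27)]
rack [([0.557, 0.256, -0.002], 0.77)]
spare1 [([0.622, 0.241, 0.01], 0.58), ([0.463, -0.225, 0.051], 0.35)]
spare2 [([0.622, 0.241, 0.01], 0.58), ([0.463, -0.225, 0.051], 0.35)]
water [([0.776, 0.091, -0.002], 0.93)]
dye [([0.758, 0.006, 0.002], 0.74)]
mug [([0.797, -0.127, 0.005], 0.79)]
dish [([0.406, 0.581, -0.001], 0.72)]
tub [([0.58, 0.494, 0.0], 0.59)]
top [0.3203 0.139  1.1574] [[0.1039261272456926, -0.9698365231682408, 0.2204914474637294], [-0.9945652564282668, -0
[... 730 characters left out ...]
 [([0.458, -0.221, 0.122], 0.63)]
dish [([0.406, 0.581, 0.004], 0.59)]
tub [([0.578, 0.492, 0.006], 0.81)]
{'time_s': 1.5, 'joints': array([-1.2039,  0.4686, -0.0486,  1.5324,  0.0241,  1.141 , -0.0823]), 'qd': array([-0.0002,  0.0014,  0.0018,  0.0012,  0.0006,  0.0008,  0.0003]), 'tau': array([  0.0008, -50.7821,  -0.0803, -23.6449,  -0.0613,   0.0312,
        -0.    ]), 'position': array([0.2602, 0.6229, 0.2226]), 'eef_rot': array([[-0.9227,  0.3855,  0.    ],
       [ 0.3855,  0.9227,  0.0002],
       [ 0.    ,  0.0002, -1.    ]]), 'contact_force': array([-0.6699, -0.7755, -0.2228]), 'wrist_torque': array([-0.0509, -0.0228,  0.0019]), 'grip_force': 0.0, 'finger_gap': 0.08694409071931027}
```

View pics/scene0.png

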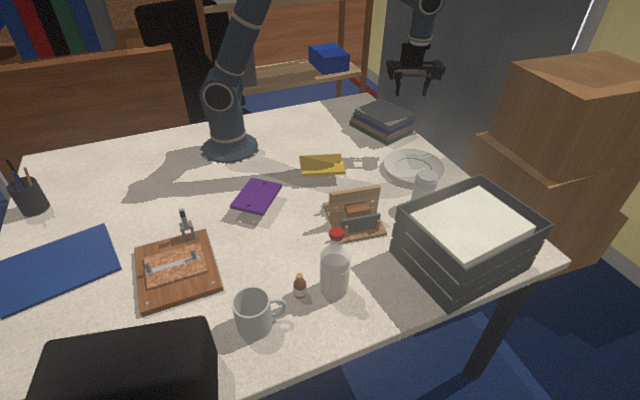

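View pics/top0.png

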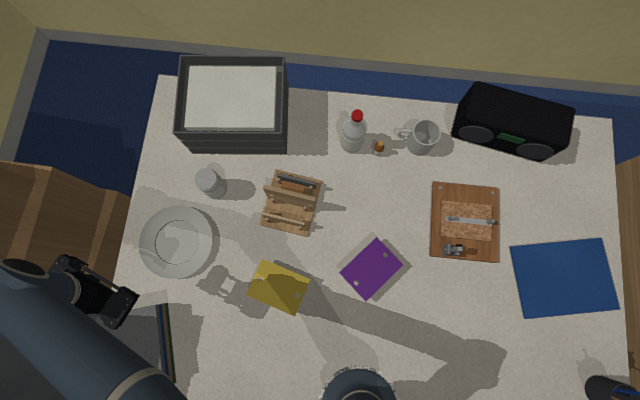

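The scene view shows the rack with the upright plywood board at about (355,205) and the press at (180,265), lever up at (185,220). The top view shows the rack at (293,203), the press at (465,222), and the purple and yellow look-alikes lying flat. I'll zoom in on the rack and press.

```bash
python3 - <<'E'
from h import *
a=capture('scene');b=capture('top')
cv2.imwrite('pics/tmpa.png',a['color']);
import pickle;pickle.dump((a,b),open('ab.pkl','wb'))
def crop(c,x,y,w,h,s=4): return cv2.resize(c['color'][y:y+h,x:x+w,::-1],(400,300),interpolation=cv2.INTER_CUBIC)
out=np.vstack([np.hstack([crop(a,310,175,100,75),crop(b,245,165,100,75)]),np.hstack([crop(a,130,205,100,75),crop(b,420,180,100,75)])])
cv2.imwrite('pics/zoom1.png',out)
E
```

```text
(no output)
```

View pics/zoom1.png

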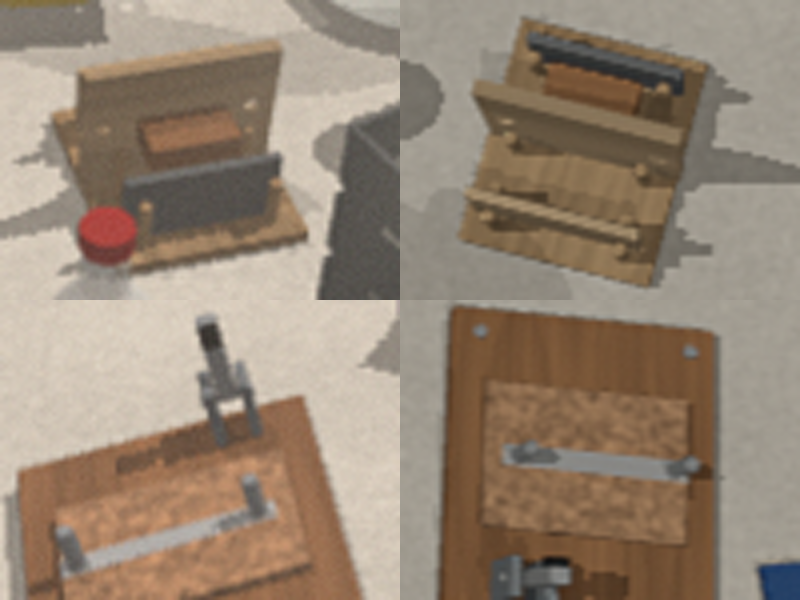

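```bash
python3 - <<'E'
from h import *
import pickle;a,b=pickle.load(open('ab.pkl','rb'))
np.set_printoptions(precision=4,suppress=True)
S=lambda x,y,o:(o[0]+(x%400+.0)/4-.375, o[1]+(y%300)/4-.375)
A=lambda x,y:S(x,y,(310,175));B=lambda x,y:S(x,y,(245,165));C=lambda x,y:S(x,y,(130,205));D=lambda x,y:S(x,y,(420,180))
for n,u,v in [('pin-',C(65,531),D(689,462)),('pin+',C(253,480),D(527,448)),('top y- front',A(80,82),B(684,133)),('top y+ front',A(281,48),B(476,88)),
 ('grip y- top',A(142,128),B(640,82)),('grip y+ top',A(232,110),B(548,67)),('base pl -y+x',C(0,0),D(0,0)),('lever tip',C(208,322),D(508,580))]:
    print(n,*tri(a,u,b,v))
# press base corners (z=.02) top view
print(onz(b,[D(452,306),D(716,333)],.02))
print('cork',onz(b,[D(488,380),D(689,402),D(685,543),D(483,524)],.028))
print('cork corner mean',onz(b,[D(488,380),D(689,402),D(685,543),D(483,524)],.028).mean(0))
print('rack base',onz(b,[B(520,17),B(707,64),B(650,286),B(460,240)],.012))
E
```

```text
pin- [ 0.5556 -0.3363  0.0619] 0.0015225497757382004
pin+ [ 0.5541 -0.2195  0.0592] 0.00028973276353006525
top y- front [0.554  0.176  0.1206] 0.0015491813910490056
top y+ front [0.5725 0.3267 0.1188] 0.004664592162281943
grip y- top [0.5923 0.2101 0.0969] 0.005842290288265337
grip y+ top [0.5974 0.2785 0.0951] 0.002570365819097335
base pl -y+x [ 0.6034 -0.1969  0.258 ] 0.23752322657167876
lever tip [ 0.4489 -0.2086  0.1073] 0.029186170438785502
[[ 0.6674 -0.1714  0.02  ]
 [ 0.6673 -0.3736  0.02  ]]
cork [[ 0.6099 -0.1987  0.028 ]
 [ 0.6088 -0.3499  0.028 ]
 [ 0.5018 -0.3477  0.028 ]
 [ 0.5003 -0.1989  0.028 ]]
cork corner mean [ 0.5552 -0.2738  0.028 ]
rack base [[0.6573 0.3174 0.012 ]
 [0.6351 0.1689 0.012 ]
 [0.4595 0.1933 0.012 ]
 [0.479  0.3393 0.012 ]]
```

Emit:
arm_command(steps=[[0,0,0,-7.6],[0,0,0,-7.6],[-0.04,-0.02,0,0],[-0.04,-0.02,0,0],[-0.04,-0.02,0,0],[-0.04,-0.02,0,0],[-0.04,-0.03,0,0],[-0.03,-0.03,0,0]], hand=-1)

```text
time_s: 2.4
position: [0.4727, 0.452, 0.2225]
eef_rot: [[-0.991, 0.132, 0.001], [0.132, 0.991, -0.0], [-0.001, -0.0, -1.0]]
contact_force: [0.7, -0.2, 0.2]
finger_gap: 0.0869
grip_force: 0.0
```

```bash
cat >> h.py <<'E'
def go(x,y,z,yaw=None):
    "remaining shift in tool axes; yaw = wanted angle of tool y (deg)"
    o=get_obs();R=o['eef_rot'];cur=np.degrees(np.arctan2(R[1,1],R[0,1]))
    roll=0
    if yaw is not None:
        roll=-(yaw-cur); roll=(roll+90)%180-90
        t=np.radians(cur-roll);R=np.array([[-np.sin(t),np.cos(t),0],[np.cos(t),np.sin(t),0],[0,0,-1]])
    d=R.T@(np.array([x,y,z])-o['position'])
    print('t',round(o['time_s'],2),'pos',o['position'].round(4),'yaw',cur.round(2),'roll first',round(roll,2),'shift',d.round(4),'F',o['contact_force'].round(2),'gap',round(o['finger_gap'],4),'j7',o['joints'][6].round(2))
E
python3 -c "
from h import *
go(.588,.2475,.2226,82.5)"
```

```text
t 2.4 pos [0.4727 0.452  0.2225] yaw 82.41 roll first -0.09 shift [-1.410e-01 -1.877e-01 -1.000e-04] F [ 0.74 -0.22  0.23] gap 0.0869 j7 0.59
```

Emit:
arm_command(steps=[[-0.03,-0.03,0,0],[-0.03,-0.03,0,0],[-0.03,-0.03,0,0],[-0.02,-0.03,0,0],[-0.02,-0.03,0,0],[-0.01,-0.03,0,0],[0,0,0,0],[0,0,0,0]])

```text
time_s: 3.2
position: [0.5857, 0.2568, 0.2227]
eef_rot: [[-0.991, 0.132, 0.0], [0.132, 0.991, 0.001], [0.0, 0.001, -1.0]]
contact_force: [-1.0, 0.8, 0.9]
finger_gap: 0.0874
grip_force: 0.0
```

```bash
python3 -c "
from h import *
go(.588,.2475,.12,82.5)"
```

```text
t 3.2 pos [0.5857 0.2568 0.2227] yaw 82.42 roll first -0.08 shift [-0.0035 -0.0089  0.1027] F [-0.96  0.77  0.93] gap 0.0874 j7 0.97
```

Emit:
arm_command(steps=[[-0.0035,-0.009,0.02,0],[0,0,0.03,0],[0,0,0.03,0],[0,0,0.02,0],[0,0,0.02,0],[0,0,0,0],[0,0,0,0]])

```text
time_s: 3.9
position: [0.5874, 0.2497, 0.1027]
eef_rot: [[-0.992, 0.128, -0.0], [0.128, 0.992, 0.001], [0.0, 0.001, -1.0]]
contact_force: [-0.1, 0.8, 0.6]
finger_gap: 0.0867
grip_force: 0.0
```

```bash
python3 - <<'E'
from h import *
go(.588,.2475,.057,82.5)
a=capture('scene');b=capture('top')
def crop(c,x,y,w,h): return cv2.resize(c['color'][y:y+h,x:x+w,::-1],(400,300),interpolation=cv2.INTER_CUBIC)
cv2.imwrite('pics/zoom2.png',np.hstack([crop(a,300,125,120,90+30),crop(b,245,165,100,75)]))
E
```

```text
t 3.9 pos [0.5874 0.2497 0.1027] yaw 82.64 roll first 0.14 shift [-0.0009 -0.0021  0.0457] F [-0.13  0.8   0.55] gap 0.0867 j7 0.98
```

View pics/zoom2.png

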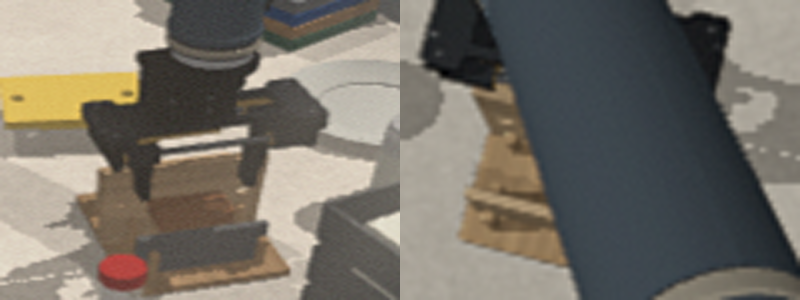

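The scene crop shows the fingers straddling the grip block (left finger at 143, right at 250, block 150–235). I'll descend now.

Emit:
arm_command(steps=[[-0.001,-0.002,0.01,0],[0,0,0.01,0],[0,0,0.01,0],[0,0,0.008,0],[0,0,0.007,0],[0,0,0,0],[0,0,0,0]])

```text
time_s: 4.7
position: [0.5885, 0.246, 0.0574]
eef_rot: [[-0.991, 0.13, -0.0], [0.13, 0.991, 0.0], [0.0, -0.0, -1.0]]
contact_force: [-0.5, 0.2, -0.2]
finger_gap: 0.087
grip_force: 0.0
```

Emit:
arm_command(steps=[[0,0,0,0],[0,0,0,0],[0,0,0,0],[0,0,0,0],[0,0,0,0]], hand=1, grip_force=8)

```text
time_s: 5.2
position: [0.5888, 0.247, 0.058]
eef_rot: [[-0.992, 0.13, 0.001], [0.13, 0.992, 0.002], [-0.001, 0.002, -1.0]]
contact_force: [0.1, 1.4, 0.3]
finger_gap: 0.0697
grip_force: 8.0
```

Emit:
arm_command(steps=[[0,0,-0.01,0],[0,0,-0.02,0],[0,0,-0.02,0],[0,0,-0.02,0],[0,0,-0.02,0],[0,0,-0.02,0],[0,0,-0.02,0],[0,0,-0.02,0],[0,0,0,0]])

```text
time_s: 6.1
position: [0.5899, 0.2456, 0.2105]
eef_rot: [[-0.991, 0.131, 0.005], [0.131, 0.991, 0.001], [-0.004, 0.002, -1.0]]
contact_force: [0.8, 0.4, -3.0]
finger_gap: 0.07
grip_force: 8.0
```

```bash
python3 - <<'E'
from h import *
go(.588,.2475,.2,82.5)
a=capture('scene');b=capture('top')
def crop(c,x,y,w,h): return cv2.resize(c['color'][y:y+h,x:x+w,::-1],(400,400),interpolation=cv2.INTER_CUBIC)
cv2.imwrite('pics/zoom3.png',np.hstack([crop(a,290,95,140,140),crop(b,245,145,100,100)]))
E
```

```text
t 6.1 pos [0.5899 0.2456 0.2105] yaw 82.48 roll first -0.02 shift [0.0021 0.0017 0.0105] F [ 0.77  0.45 -2.99] gap 0.07 j7 0.99
```

View pics/zoom3.png

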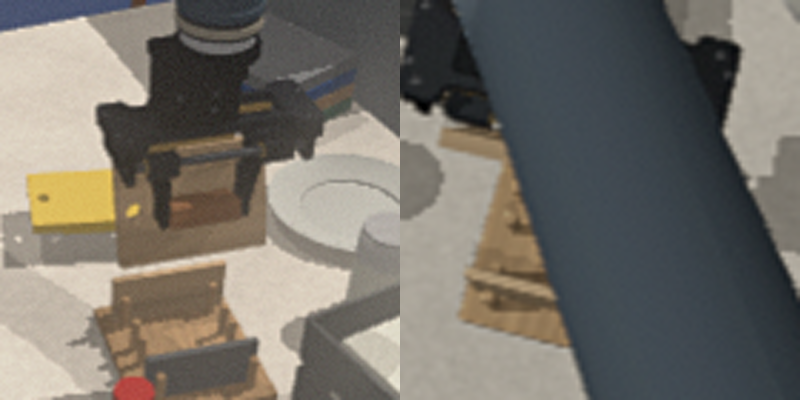

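The board is out of the rack and still upright in the fingers. I'll carry it to free table space near (0.60, -0.01).

Emit:
arm_command(steps=[[0,0,0,-3.5],[0,0,0,-4],[0,-0.02,0,0],[0,-0.04,0,0],[-0.005,-0.04,0,0],[-0.005,-0.04,0,0],[0,-0.04,0,0],[0,-0.04,0,0],[0,-0.03,0,0],[0,0,0,0]])

```text
time_s: 7.2
position: [0.597, -0.0117, 0.2057]
eef_rot: [[-1.0, 0.009, -0.004], [0.009, 1.0, -0.005], [0.004, -0.005, -1.0]]
contact_force: [0.6, 0.4, -3.7]
finger_gap: 0.0698
grip_force: 8.0
```

Emit:
arm_command(steps=[[0,0,0,0],[0,0,0,0],[0,0,0,0],[0,0,0,0]], grip_force=3.5)

```text
time_s: 7.6
position: [0.5985, -0.0027, 0.2073]
eef_rot: [[-1.0, -0.003, -0.0], [-0.003, 1.0, 0.0], [0.0, 0.0, -1.0]]
contact_force: [0.2, -0.0, -3.4]
finger_gap: 0.0699
grip_force: 3.5
```

```bash
python3 - <<'E'
from h import *
go(.60,-0.01,.1,90)
a=capture('scene')
for r in landmark_of('board',a)+landmark_of('board_grip',a): print(np.round(r['point'],3),r['p'])
cv2.imwrite('pics/zoom4.png',cv2.resize(a['color'][80:280,180:380,::-1],(600,600),interpolation=cv2.INTER_CUBIC))
E
```

```text
t 7.6 pos [ 0.5985 -0.0027  0.2073] yaw 90.15 roll first 0.15 shift [-0.0015 -0.0073  0.1073] F [ 0.23 -0.01 -3.37] gap 0.0699 j7 1.53
[ 0.609 -0.002  0.174] 0.87
[0.301 0.257 0.051] 0.68
[0.381 0.001 0.051] 0.55
[ 0.389  0.003 -0.002] 0.88
[ 0.309  0.257 -0.   ] 0.75
[ 0.602 -0.007  0.22 ] 0.72
```

View pics/zoom4.png

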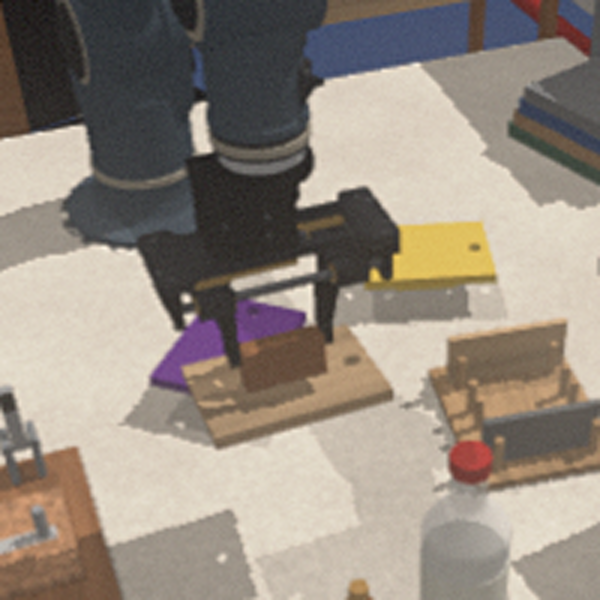

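The board swung level in the fingers with the grip uppermost. I'll lower it to the table.

Emit:
arm_command(steps=[[0,0,0.02,0],[0,0,0.03,0],[0,0,0.03,0],[0,0,0.03,0],[0,0,0.02,0],[0,0,0.015,0],[0,0,0.01,0],[0,0,0.005,0],[0,0,0,0],[0,0,0,0]])

```text
time_s: 8.75
position: [0.5993, -0.004, 0.0484]
eef_rot: [[-1.0, -0.0, 0.002], [-0.0, 1.0, 0.0], [-0.002, 0.0, -1.0]]
contact_force: [0.5, -0.4, -3.0]
finger_gap: 0.07
grip_force: 3.5
```

Emit:
arm_command(steps=[[0,0,0.005,0],[0,0,0.005,0],[0,0,0,0]])

```text
time_s: 9.05
position: [0.5985, -0.004, 0.0373]
eef_rot: [[-1.0, -0.001, -0.0], [-0.001, 1.0, 0.0], [0.0, 0.0, -1.0]]
contact_force: [-0.5, -0.0, -2.6]
finger_gap: 0.0699
grip_force: 3.5
```

Emit:
arm_command(steps=[[0,0,0.003,0],[0,0,0.003,0],[0,0,0.002,0],[0,0,0,0],[0,0,0,0]])

```text
time_s: 9.55
position: [0.6, -0.004, 0.0305]
eef_rot: [[-1.0, -0.0, 0.003], [-0.0, 1.0, 0.0], [-0.003, 0.0, -1.0]]
contact_force: [1.2, 0.3, 4.6]
finger_gap: 0.0698
grip_force: 3.5
```

Emit:
arm_command(steps=[[0,0,0,0],[0,0,0,0],[0,0,0,0],[0,0,0,0],[0,0,-0.02,0],[0,0,-0.03,0],[0,0,-0.04,0],[0,0,-0.04,0],[0,0,0,0],[0,0,0,0]], hand=-1)

```text
time_s: 10.55
position: [0.5989, -0.004, 0.1604]
eef_rot: [[-1.0, -0.0, 0.002], [-0.0, 1.0, 0.0], [-0.002, 0.0, -1.0]]
contact_force: [0.0, -0.6, -0.3]
finger_gap: 0.0871
grip_force: 0.0
```

```bash
python3 - <<'E'
from h import *
go(.60,-0.004,.05,90)
for n in('scene','top'):
    a=capture(n)
    for t in('board','board_grip'):
        for r in landmark_of(t,a): print(n,t,np.round(r['point'],3),r['p'])
    if n=='scene': s=a['color'][80:280,180:380,::-1]
    else: u=a['color'][130:330,300:500,::-1]
cv2.imwrite('pics/zoom5.png',cv2.resize(np.hstack([s,u]),(800,400),interpolation=cv2.INTER_CUBIC))
E
```

```text
t 10.55 pos [ 0.5989 -0.004   0.1604] yaw 90.02 roll first 0.02 shift [-0.0011  0.      0.1104] F [ 0.   -0.63 -0.3 ] gap 0.0871 j7 1.53
scene board [0.305 0.256 0.05 ] 0.75
scene board [ 0.604 -0.     0.002] 0.73
scene board [0.384 0.005 0.049] 0.67
scene board [ 0.458 -0.224  0.054] 0.55
scene board_grip [ 0.384  0.005 -0.003] 0.95
scene board_grip [ 0.605 -0.007  0.051] 0.9
scene board_grip [0.308 0.259 0.   ] 0.9
scene board_grip [0.623 0.242 0.009] 0.43
top board [ 0.605 -0.002 -0.002] 0.93
top board [0.299 0.256 0.048] 0.87
top board [ 0.382 -0.001  0.047] 0.55
top board_grip [ 0.607 -0.006  0.047] 0.67
```

View pics/zoom5.png

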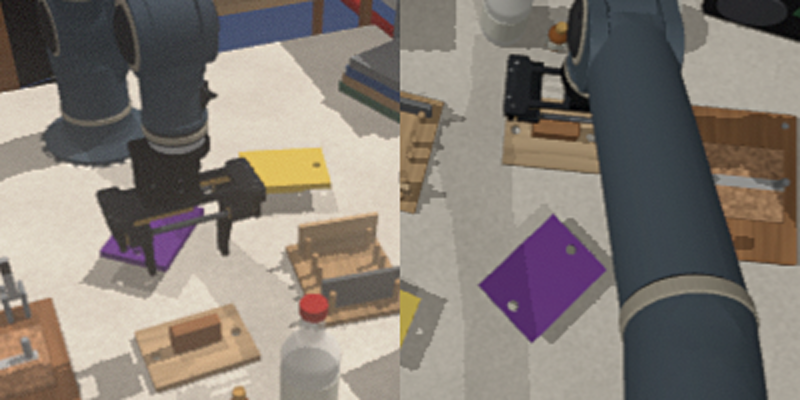

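The board lies flat with the grip up at about (0.605, -0.004); in the left crop it's near (195,345). I'll fit its pose by silhouette.

```bash
cat >> h.py <<'E'
from scipy.optimize import minimize
def box(x0,x1,y0,y1,z0,z1): return np.array([[x,y,z] for x in(x0,x1) for y in(y0,y1) for z in(z0,z1)])
PARTS=[box(-.055,.055,-.075,.075,0,.012),box(-.011,.011,-.035,.035,.012,.05)]
def fit(c,m,x0,z=0.):
    K=4
    m4=cv2.resize(m.astype(np.uint8)*255,None,fx=K,fy=K,interpolation=cv2.INTER_LINEAR)>127
    def cost(p):
        t=p[2];R=np.array([[np.cos(t),-np.sin(t),0],[np.sin(t),np.cos(t),0],[0,0,1]])
        im=np.zeros(m4.shape,np.uint8)
        for b in PARTS:
            u=(proj(c,b@R.T+[p[0],p[1],z])+.5)*K-.5
            cv2.fillConvexPoly(im,cv2.convexHull(np.round(u*16).astype(np.int32)),1,shift=4)
        im=im>0
        return 1-(im&m4).sum()/(im|m4).sum()
    r=minimize(cost,x0,method='Nelder-Mead',options=dict(initial_simplex=np.array(x0)+np.array([[0,0,0],[.006,0,0],[0,.006,0],[0,0,.06]]),xatol=1e-4,fatol=1e-4))
    return r.x,r.fun
E
python3 - <<'E'
from h import *
a=capture('scene')
for r in trace('board',a)[:5]:
    m=r['pixels'];ys,xs=np.where(m);u=proj(a,[.605,-.004,.0])[0]
    if np.hypot(xs.mean()-u[0],ys.mean()-u[1])<15: print(r['p'],m.sum(),fit(a,m,[.605,-.004,0.]))
E
```

```text
0.68 1720 (array([ 0.60345226, -0.00458509, -0.00982346]), np.float64(0.03932880711999154))
```

Emit:
arm_command(steps=[[-0.0045,0,0.02,0],[0,0,0.03,0],[0,0,0.03,0],[0,0,0.02,0],[0,0,0.015,0],[0,0,0.01,0],[0,0,0,0],[0,0,0,0]])

```text
time_s: 11.75
position: [0.6037, -0.0041, 0.0351]
eef_rot: [[-1.0, -0.0, 0.001], [-0.0, 1.0, 0.0], [-0.001, 0.0, -1.0]]
contact_force: [0.1, 0.0, 1.0]
finger_gap: 0.087
grip_force: 0.0
```

Emit:
arm_command(steps=[[0,0,0,0],[0,0,0,0],[0,0,0,0],[0,0,0,0],[0,0,0,0],[0,0,0,0]], hand=1, grip_force=25)

```text
time_s: 12.35
position: [0.6035, -0.0041, 0.0352]
eef_rot: [[-1.0, -0.0, 0.001], [-0.0, 1.0, 0.0], [-0.001, 0.0, -1.0]]
contact_force: [-1.1, -0.8, 6.2]
finger_gap: 0.0699
grip_force: 25.0
```

Emit:
arm_command(steps=[[0,0,-0.01,0],[0,0,-0.02,0],[0,0,-0.03,0],[0,0,-0.03,0],[0,0,-0.02,0],[0,0,0,0],[0,0,0,0]])

```text
time_s: 13.05
position: [0.6022, -0.0041, 0.1438]
eef_rot: [[-1.0, -0.0, -0.001], [-0.0, 1.0, 0.0], [0.001, 0.0, -1.0]]
contact_force: [0.3, -0.0, -4.7]
finger_gap: 0.0695
grip_force: 25.0
```

Emit:
arm_command(steps=[[0.005,-0.02,0,0],[0.008,-0.04,0,0],[0.008,-0.04,0,0],[0.008,-0.04,0,0],[0.008,-0.04,0,0],[0.005,-0.04,0,0],[0.003,-0.03,0,0],[0.002,-0.02,0,0],[0,0,0,0],[0,0,0,0]])

```text
time_s: 14.05
position: [0.555, -0.2734, 0.1424]
eef_rot: [[-1.0, 0.0, -0.003], [0.0, 1.0, 0.002], [0.003, 0.002, -1.0]]
contact_force: [0.7, 1.0, -3.2]
finger_gap: 0.0699
grip_force: 25.0
```

```bash
python3 - <<'E'
from h import *
go(.555,-.278,.11,90)
a=capture('scene');b=capture('top')
import pickle;pickle.dump((a,b),open('cd.pkl','wb'))
o=get_obs()['position']
for r in trace('board',a)[:5]:
    m=r['pixels'];ys,xs=np.where(m);u=proj(a,[o[0],o[1],o[2]-.035])[0]
    if np.hypot(xs.mean()-u[0],ys.mean()-u[1])<15: print(r['p'],m.sum(),fit(a,m,[o[0],o[1],0.],o[2]-.035))
def crop(c,x,y,w,h): return cv2.resize(c['color'][y:y+h,x:x+w,::-1],(400,400),interpolation=cv2.INTER_CUBIC)
cv2.imwrite('pics/zoom6.png',np.hstack([crop(a,110,180,120,120),crop(b,420,165,100,100)]))
E
```

```text
t 14.05 pos [ 0.555  -0.2734  0.1424] yaw 89.98 roll first -0.02 shift [-0.     -0.0046  0.0324] F [ 0.75  1.01 -3.18] gap 0.0699 j7 2.02
0.73 2168 (array([ 0.5573828 , -0.27194483, -0.02023932]), np.float64(0.06770703632993003))
```

View pics/zoom6.png

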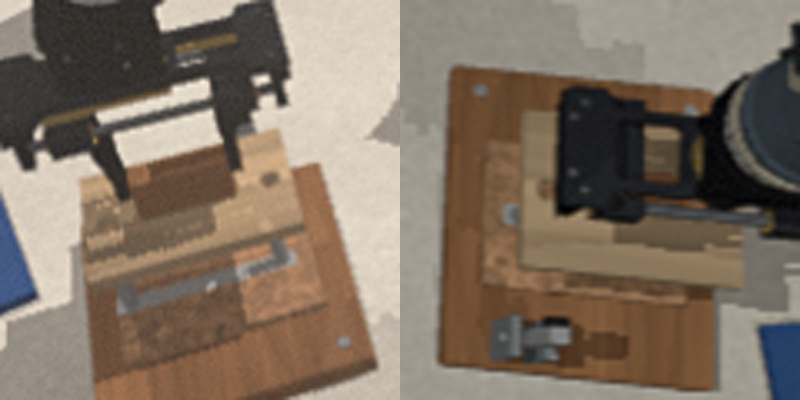

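The scene crop shows both pins below the board at (128,295) and (275,250), and the +y hole at (270,178). The top crop shows the +y hole at (547,188).

```bash
python3 - <<'E'
from h import *
import pickle;a,b=pickle.load(open('cd.pkl','rb'));A,B=pickle.load(open('ab.pkl','rb'))
np.set_printoptions(precision=4,suppress=True)
f=lambda x,y,o,s:[o[0]+(x+.5)*s-.5,o[1]+(y+.5)*s-.5]
h1=f(270,178,(110,180),.3);h2=f(147,188,(420,165),.25)
print('hole+ tri',tri(a,h1,b,h2)); print(onz(a,[h1],.119),onz(b,[h2],.119))
P=[f(65,231,(130,205),.25),f(253,180,(130,205),.25)];Q=[f(289,162,(420,180),.25),f(127,148,(420,180),.25)]
print('pins scene',onz(A,P,.062),'top',onz(B,Q,.062))
# enlarged view: current scene (board, pins) and initial views of pins
def crop(c,x,y,w,h): return cv2.resize(c['color'][y:y+h,x:x+w,::-1],(400,300),interpolation=cv2.INTER_CUBIC)
x,y=map(int,h1);u,v=map(int,h2)
cv2.imwrite('pics/zoom7.png',np.vstack([np.hstack([crop(a,x-20,y-15,40,30),crop(b,u-20,v-15,40,30)]),np.hstack([crop(A,175,312-0-0-0-0-0-0-0-0-0-0-0-0-0-0-0-0-0-0-0-0-0-0-0-0-0-0-0-0-0-0-0-0-0-0-0-0-0-0-0-0-0-0-0-0-0-0-0-0-0-0-77,40,30),crop(B,432,202,64,48)])]))
print(x,y,u,v)
E
```

```text
hole+ tri (array([ 0.5565, -0.2129,  0.1204]), np.float64(0.0005260612919383784))
[[ 0.5548 -0.2132  0.119 ]] [[ 0.5569 -0.2132  0.119 ]]
pins scene [[ 0.5553 -0.3371  0.062 ]
 [ 0.5569 -0.2195  0.062 ]] top [[ 0.5556 -0.3355  0.062 ]
 [ 0.5536 -0.2184  0.062 ]]
190 233 456 211
```

View pics/zoom7.png

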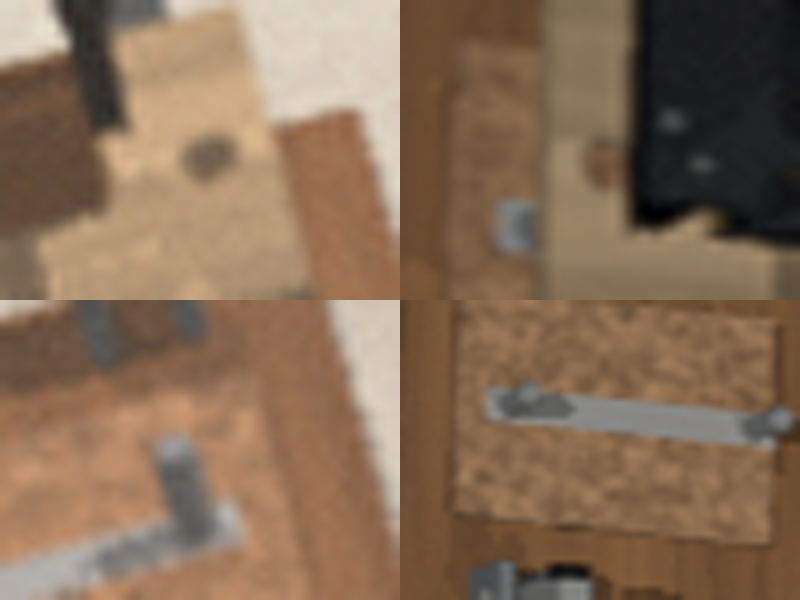

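Emit:
arm_command(steps=[[0.001,-0.007,0,0],[0,0,0.015,0],[0,0,0.015,0],[0,0,0.008,0],[0,0,0,0],[0,0,0,0],[0,0,0,0]])

```text
time_s: 14.9
position: [0.5556, -0.2812, 0.1069]
eef_rot: [[-1.0, -0.0, 0.001], [-0.0, 1.0, -0.0], [-0.001, -0.0, -1.0]]
contact_force: [-0.4, -0.2, -3.3]
finger_gap: 0.0697
grip_force: 25.0
```

Emit:
arm_command(steps=[[0,0,0.002,0],[0,0,0.002,0],[0,0,0.002,0],[0,0,0,0],[0,0,0,0]])

```text
time_s: 15.4
position: [0.5551, -0.2811, 0.1004]
eef_rot: [[-1.0, -0.0, -0.0], [-0.0, 1.0, 0.0], [0.0, 0.0, -1.0]]
contact_force: [-0.2, 0.6, -3.3]
finger_gap: 0.0694
grip_force: 25.0
```

Emit:
arm_command(steps=[[0.001,0.0005,0.002,0],[0,0,0.002,0],[0,0,0.002,0],[0,0,0,0],[0,0,0,0]])

```text
time_s: 15.9
position: [0.5541, -0.2806, 0.0944]
eef_rot: [[-1.0, -0.0, -0.0], [-0.0, 1.0, 0.0], [0.0, 0.0, -1.0]]
contact_force: [-0.2, 0.0, -3.5]
finger_gap: 0.0696
grip_force: 25.0
```

Emit:
arm_command(steps=[[0,0,0.002,0],[0,0,0.002,0],[0,0,0,0],[0,0,0,0]])

```text
time_s: 16.3
position: [0.5541, -0.2805, 0.0904]
eef_rot: [[-1.0, -0.0, -0.0], [-0.0, 1.0, 0.0], [0.0, 0.0, -1.0]]
contact_force: [-0.2, 0.4, -3.3]
finger_gap: 0.0697
grip_force: 25.0
```

No contact force with the underside below the pin tops, so the pins appear to be in the holes. I'll continue down.

Emit:
arm_command(steps=[[0,0,0.004,0],[0,0,0.004,0],[0,0,0.004,0],[0,0,0,0],[0,0,0,0]])

```text
time_s: 16.8
position: [0.554, -0.2805, 0.0782]
eef_rot: [[-1.0, -0.0, -0.0], [-0.0, 1.0, 0.0], [0.0, 0.0, -1.0]]
contact_force: [-0.5, -0.2, -3.8]
finger_gap: 0.0696
grip_force: 25.0
```

Emit:
arm_command(steps=[[0,0,0.004,0],[0,0,0.004,0],[0,0,0.002,0],[0,0,0,0],[0,0,0,0]])

```text
time_s: 17.3
position: [0.5542, -0.2806, 0.0684]
eef_rot: [[-1.0, -0.0, -0.0], [-0.0, 1.0, 0.0], [0.0, 0.0, -1.0]]
contact_force: [0.6, -0.3, -3.8]
finger_gap: 0.0701
grip_force: 25.0
```

Emit:
arm_command(steps=[[0,0,0.002,0],[0,0,0.002,0],[0,0,0.001,0],[0,0,0,0],[0,0,0,0]])

```text
time_s: 17.8
position: [0.5542, -0.2806, 0.0635]
eef_rot: [[-1.0, -0.0, -0.0], [-0.0, 1.0, 0.0], [0.0, 0.0, -1.0]]
contact_force: [-0.2, 0.3, -2.6]
finger_gap: 0.07
grip_force: 25.0
```

Emit:
arm_command(steps=[[0,0,0.0005,0],[0,0,0,0],[0,0,0,0]])

```text
time_s: 18.1
position: [0.5542, -0.2806, 0.0632]
eef_rot: [[-1.0, -0.0, 0.0], [-0.0, 1.0, 0.0], [-0.0, 0.0, -1.0]]
contact_force: [-1.3, 1.0, 0.1]
finger_gap: 0.0698
grip_force: 25.0
```

Emit:
arm_command(steps=[[0,0,0,0],[0,0,0,0],[0,0,0,0],[0,0,-0.005,0],[0,0,-0.01,0],[0,0,-0.03,0],[0,0,-0.04,0],[0,0,-0.04,0],[0,0,-0.01,0],[0,0,0,0]], hand=-0.76)

```text
time_s: 19.1
position: [0.5554, -0.2812, 0.201]
eef_rot: [[-1.0, -0.0, 0.005], [-0.0, 1.0, -0.002], [-0.005, -0.002, -1.0]]
contact_force: [0.1, 0.5, -0.3]
finger_gap: 0.0769
grip_force: 0.0
```

```bash
python3 - <<'E'
from h import *
go(.40,-.222,.2,90)
a=capture('scene');b=capture('top')
for c in(a,b):
  for t in('board','board_grip','clamp_pivot','clamp_tip'):
    print(t,[(np.round(r['point'],3).tolist(),round(r['p'],2)) for r in landmark_of(t,c) if r['point'][1]<-.1])
def crop(c,x,y,w,h): return cv2.resize(c['color'][y:y+h,x:x+w,::-1],(400,400),interpolation=cv2.INTER_CUBIC)
cv2.imwrite('pics/zoom8.png',np.hstack([crop(a,110,180,120,120),crop(b,420,165,100,100)]))
E
```

```text
t 19.1 pos [ 0.5554 -0.2812  0.201 ] yaw 90.02 roll first 0.02 shift [0.1554 0.0592 0.001 ] F [ 0.13  0.47 -0.26] gap 0.0769 j7 2.03
board [([0.554, -0.279, 0.028], 0.98)]
board_grip [([0.553, -0.283, 0.08], 0.88)]
clamp_pivot [([0.46, -0.226, 0.054], 0.58)]
clamp_tip [([0.454, -0.225, 0.124], 0.58)]
board [([0.555, -0.286, 0.028], 0.84)]
board_grip [([0.557, -0.284, 0.075], 0.87)]
clamp_pivot [([0.459, -0.224, 0.052], 0.59)]
clamp_tip [([0.46, -0.224, 0.12], 0.56)]
```

View pics/zoom8.png

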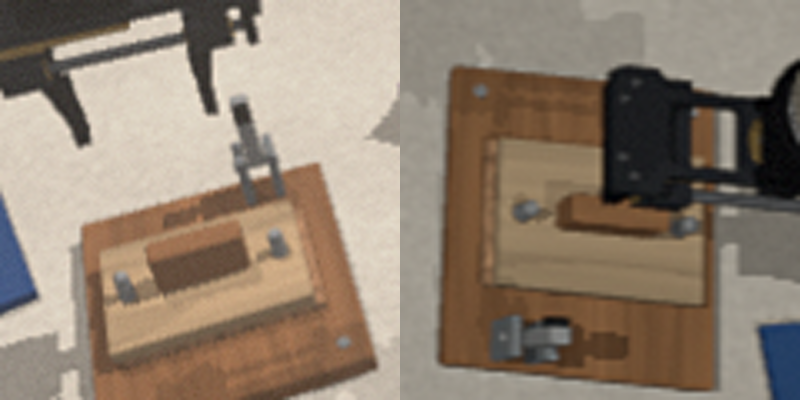

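The board lies flush with both pins through it: (125,288) and (277,243) in the scene crop. The lever stands up at (245,130). Next I'll shut the fingers and go behind the lever.

Emit:
arm_command(steps=[[0.02,0.01,0,0],[0.04,0.015,0,0],[0.04,0.015,0,0],[0.03,0.01,0,0],[0.015,0.005,0,0],[0.01,0,0,0],[0,0,0,0],[0,0,0,0]], hand=1)

```text
time_s: 20.4
position: [0.4001, -0.2261, 0.1983]
eef_rot: [[-1.0, -0.0, 0.001], [-0.0, 1.0, -0.0], [-0.001, -0.0, -1.0]]
contact_force: [-0.4, 0.3, -0.4]
finger_gap: 0.0203
grip_force: 0.0
```

```bash
python3 -c "
from h import *
go(.40,-.226,.1,90)"
```

```text
t 20.4 pos [ 0.4001 -0.2261  0.1983] yaw 90.01 roll first 0.01 shift [0.0001 0.0001 0.0983] F [-0.36  0.26 -0.37] gap 0.0203 j7 2.02
```

Emit:
arm_command(steps=[[0,0,0.02,0],[0,0,0.03,0],[0,0,0.03,0],[0,0,0.02,0],[0,0,0,0],[0,0,0,0],[-0.01,0,0,0],[-0.01,0,0,0],[-0.01,0,0,0],[0,0,0,0]])

```text
time_s: 21.4
position: [0.4318, -0.2256, 0.0987]
eef_rot: [[-1.0, -0.002, 0.003], [-0.002, 1.0, -0.001], [-0.003, -0.001, -1.0]]
contact_force: [-0.5, 0.5, 0.8]
finger_gap: 0.0002
grip_force: 0.0
```

Emit:
arm_command(steps=[[-0.01,0,0,0],[-0.01,0,0,0],[-0.01,0,0,0],[-0.01,0,0,0],[-0.01,0,0,0],[-0.007,0,0,0],[0,0,0,0],[0,0,0,0]])

```text
time_s: 22.2
position: [0.4869, -0.2256, 0.0981]
eef_rot: [[-1.0, -0.001, 0.001], [-0.001, 1.0, -0.0], [-0.001, -0.0, -1.0]]
contact_force: [-0.4, 0.2, 0.2]
finger_gap: 0.0008
grip_force: 0.0
```

Emit:
arm_command(steps=[[0,0,-0.03,0],[0,0,-0.03,0],[0,0,0,0]])

```text
time_s: 22.5
position: [0.4889, -0.2269, 0.1621]
eef_rot: [[-1.0, 0.0, 0.009], [0.0, 1.0, -0.003], [-0.009, -0.003, -1.0]]
contact_force: [-0.2, 0.3, 0.2]
finger_gap: 0.0003
grip_force: 0.0
```

```bash
python3 - <<'E'
from h import *
go(.508,-.226,.1,90)
a=capture('scene');b=capture('top')
for c in(a,b):
  for t in('clamp_pivot','clamp_tip'):
    print(t,[(np.round(r['point'],3).tolist(),round(r['p'],2)) for r in landmark_of(t,c) if r['point'][1]<-.1])
def crop(c,x,y,w,h): return cv2.resize(c['color'][y:y+h,x:x+w,::-1],(400,400),interpolation=cv2.INTER_CUBIC)
cv2.imwrite('pics/zoom9.png',crop(a,110,180,120,120))
E
```

```text
t 22.5 pos [ 0.4889 -0.2269  0.1621] yaw 89.99 roll first -0.01 shift [-0.0191  0.0009  0.0621] F [-0.15  0.29  0.19] gap 0.0003 j7 1.98
clamp_pivot [([0.461, -0.225, 0.052], 0.6)]
clamp_tip [([0.559, -0.271, 0.0], 0.61), ([0.512, -0.228, 0.103], 0.45)]
clamp_pivot [([0.457, -0.224, 0.056], 0.92)]
clamp_tip [([0.512, -0.222, 0.1], 0.6)]
```

View pics/zoom9.png

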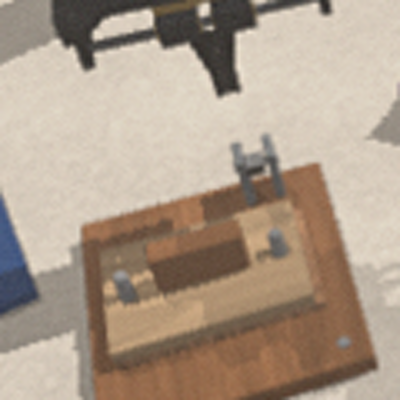

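The lever is about 47° over, with its tip at (0.512, 0.101), seen end-on at (255,160). I'll press it down from above.

Emit:
arm_command(steps=[[-0.019,0.001,0,0],[0,0,0.02,0],[0,0,0.02,0],[0,0,0.01,0],[0,0,0.01,0],[0,0,0.01,0],[0,0,0.01,0],[0,0,0.01,0],[0,0,0,0],[0,0,0,0]])

```text
time_s: 23.8
position: [0.5042, -0.2245, 0.0673]
eef_rot: [[-1.0, -0.0, -0.002], [-0.0, 1.0, 0.001], [0.002, 0.001, -1.0]]
contact_force: [0.1, -0.4, 0.0]
finger_gap: 0.0003
grip_force: 0.0
```

Emit:
arm_command(steps=[[0,0,0.005,0],[0,0,0.003,0],[0,0,0.002,0],[0,0,0,0],[0,0,0,0]])

```text
time_s: 24.3
position: [0.5057, -0.2248, 0.0592]
eef_rot: [[-1.0, -0.0, 0.001], [-0.0, 1.0, -0.0], [-0.001, -0.0, -1.0]]
contact_force: [-1.4, 2.2, 9.7]
finger_gap: 0.0008
grip_force: 4.3
```

Emit:
arm_command(steps=[[0,0,0.001,0],[0,0,0.001,0],[0,0,0,0],[0,0,0,0]])

```text
time_s: 24.7
position: [0.5058, -0.2248, 0.0589]
eef_rot: [[-1.0, -0.0, 0.002], [-0.0, 1.0, 0.0], [-0.002, 0.0, -1.0]]
contact_force: [-4.3, 2.5, 20.9]
finger_gap: 0.0006
grip_force: 10.6
```

Emit:
arm_command(steps=[[0,0,-0.01,0],[0,0,-0.04,0],[0,0,-0.04,0],[0,0,-0.04,0],[0,0,-0.02,0],[0,0,0,0],[0,0,0,0],[0,0,0,0]])

```text
time_s: 25.5
position: [0.504, -0.2242, 0.2044]
eef_rot: [[-1.0, -0.0, -0.003], [-0.0, 1.0, 0.001], [0.003, 0.001, -1.0]]
contact_force: [-0.7, 0.4, -0.1]
finger_gap: 0.0005
grip_force: 0.0
```

```bash
python3 - <<'E'
from h import *
a=capture('scene');b=capture('top')
for c in(a,b):
  for t in('board','clamp_pivot','clamp_tip'):
    print(t,[(np.round(r['point'],3).tolist(),round(r['p'],2)) for r in landmark_of(t,c) if r['point'][1]<-.1])
def crop(c,x,y,w,h): return cv2.resize(c['color'][y:y+h,x:x+w,::-1],(400,400),interpolation=cv2.INTER_CUBIC)
cv2.imwrite('pics/zoom10.png',np.hstack([crop(a,110,180,120,120),crop(b,420,165,100,100)]))
E
```

```text
board [([0.555, -0.28, 0.032], 0.78)]
clamp_pivot [([0.462, -0.227, 0.054], 0.81)]
clamp_tip [([0.527, -0.225, 0.055], 0.65)]
board [([0.557, -0.281, 0.028], 0.94), ([0.556, -0.28, 0.074], 0.72)]
clamp_pivot [([0.456, -0.225, 0.054], 0.87)]
clamp_tip [([0.796, -0.125, -0.001], 0.72), ([0.531, -0.221, 0.049], 0.63)]
```

View pics/zoom10.png

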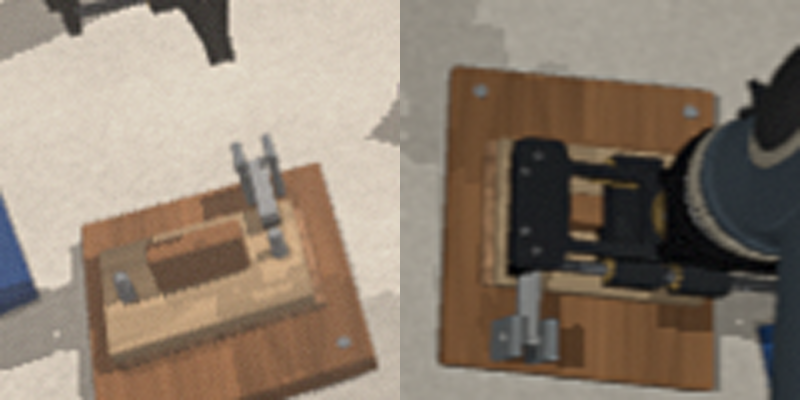

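The lever lies flat over the board (tip z ≈ 0.052, in line with the pivot), and the board is flush. I'll hand the job in.

```bash
python3 -c "
from rig import *
print(close_job())"
```

```text
the job is handed in; nothing more can be done
None
```

The leaf press is closed and the job is handed in at about 25.6 s: the board is flush over both pins and the clamp lever is fully down in the last camera check; no verdict was returned.

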